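# Swing the swivel hook round and hang up the clipper case

## Robot

A 6-joint arm with a two-finger parallel gripper is mounted at the origin on the work surface. World frame = base frame: x ahead of the robot, y to its left, z up, the work surface at z = 0. Lengths are in m, angles in degrees, forces in N, time in s.
With the tool pointing down it reaches from about 0.25 to 0.725 m from the base axis. Payload 9.7 kg.
Tool frame: the origin (TCP) lies between the finger pads; the fingertips stand 11 mm ahead of it and the grasp point (between the pads) lies 8 mm behind it; y points along the fingers, x is the direction in which the jaws open and shut, and the axes are right-handed (so a half turn about y gives the same grasp; the last joint's range is limited). The gripper opens to 85 mm and grips with 20 to 120 N. Pads are 22 mm wide; open, the fingers measure 114 mm over their backs; the gripper's body (76 mm by 85 mm) begins 54 mm behind the grasp point. The pads swing forward as they close: fully open they stand 13 mm farther back than shut.
Start: joints at [-71.391, 4.979, 10.078, 95.1, 0, 90], TCP at [0.176, -0.521, 0.242] pointing down, gripper open.
Joint ranges: [-179.16, 179.16], [-48.56, 103.87], [-65.8, 70.77], [-126.05, 130.52], [-82.76, 87.17], [-180, 180]. Speed limits (degrees/s): [127.2, 127.2, 147.25, 180, 180, 180].

## Interface

Orientations are given as [roll, pitch, yaw] about the fixed x, y, z axes, in that order (R = Rz(yaw) Ry(pitch) Rx(roll)).
In Python, from workcell import bot, vision gives the robot as it stands. The module is installed in compiled form; this text tells all that it offers.
- The arm moves only by the shell command python3 -m crank 'ROWS' [OPENING] [FORCE]. ROWS is text: rows parted by semicolons, each of 6 numbers parted by spaces: the shift along the tool's x, y, z in m, then the turn, a rotation vector about the tool's x, y, z in rad. A call has 1 to 8 rows; each row is the pose to reach, as a shift and turn from the pose commanded when the call began, along the tool's axes at that moment; what a row does not reach only later rows make up. A row lasts 1/10 s, in which the tool goes at most 50 mm and 8.59 degrees, less where a joint would pass 70% of its speed; a pose out of reach is approached as far as the arm can. A call with a gripper value outside its range is refused whole. OPENING is the gripper's target within -1 to 1 (shut at 1, half-way at 0, fully open at -1), set as the call begins (- or left out, the last holds). The fingers move at their own pace and stop on an object; FORCE is the grip in N (left out, the last holds). Time passes only in rows, so rows that repeat a pose let the fingers close. It gives the time, the measured TCP pose, the force and the opening at its end, in the units of the state.
- bot.get_obs(): the state, without advancing time (a new reading comes with each control period).
- vision.camera(name): name is "scene" or "top" or "wrist"; returns the picture (384x512x3 uint8, red, green, blue); there is no depth.
- vision.get_calibration(name): a dict with "fx", "fy", "cx", "cy" (pixels), "rvec" (rotation vector, rad) and "tvec" (3), from world to camera coordinates, as OpenCV has them. Camera axes: x right, y down, z forward; pixel columns grow to the right and rows downward; lengths in m; the calibration is good to about 2 mm. The wrist camera is an equidistant fisheye: a pixel r from the principal point sees the ray r / f radians off the axis. A picture is of the moment at which its call begins: read the wrist's pose just before it. get_calibration takes no time and is no camera call; for the wrist camera it gives the pose at the moment of the call.
- bot.job_done(): hands the job in, once; it reports no verdict.
The state is a dict: "time": time; "q": joint angles; "qd": joint speeds; "joint_efforts": joint torques, N m; "ee_pos": TCP position; "tcp_rot": TCP orientation; "wrist_force": force on the tool from outside, world axes, zero at the start; "torque": the same for the moment, N m; "opening": finger opening in m.
Only numpy, scipy, OpenCV 4.12 (cv2) and the standard library are available. Lean on these libraries where they do the work, as an engineer would, in place of code of your own. Each camera call takes 0.05 s, during which the arm holds its last target. There are 200 camera calls.

## Task

Swing the swivel hook on the white tiers round to the front, anticlockwise as seen from above, until you feel it pressing firmly against its stop, but do not force it past that. Only then hang the steel nail-clipper case on the hook by its wire loop, gently, let go and leave it hanging still, with the hook still facing front. Leave the shot cup, the dish and the pill organiser where they are.

Things in the scene. Friction and masses are not known exactly. Their poses are not given: they have to be found in the camera images.
- tiers: stack of three white plastic trays, fixed, (all lengths in these notes in mm) 140 deep (x) x 260 wide (y) x 172 high. Origin: centre of its underside on the ledge; its front looks along its own -x, z up. On the front left corner of the top tray (own x -90, y +120) a bracket carries the round upright post of the swivel hook.
- hook_axis (a point): point on the upright axis of the steel swivel hook, at mid-height of its arm; x outward along the arm, z up. The arm is a level round bar 8 thick to 64 out, then turns up to a tip 71 out, top 13 above the arm's centre line. The hub is 22 across, 20 high; post below 16 across, foot 45 below. Nothing stands above hub and arm; free air below the arm.
- hook_seat (a point): point on the top of the hook's arm, 45 out from the axis, where the loop should hang; x outward along the arm, z up. It turns with the hook.
- buffer (a joint): twist (rad, anticlockwise positive) of the rubber buffer between hook and post, 20 N m per rad. Under 0.004 while the hook turns freely; grows only when the hook presses on its stop: 0.009 is a firm press (3.6 N at 50 out), 0.018 about 7 N; 0.05 (20 N at 50 out) is overstrained. Springs back when let go.
- case_center (a point): centre of the body of the loose steel nail-clipper case, standing on the ledge: body 22 thick (x) x 42 wide (y) x 50 high (z), 60 to 130 g; grip it across the 42. On top a rigid wire loop (wire 5 thick) in the y-z plane, legs at y = +-15, peak in the middle; 78.5 high in all. The opening under the loop runs along x: 25 wide, 23 high in the middle, 13 at the legs.
- case_bail (a point): underside of the loop's peak, 48.5 above case_center; axes as case_center. This point comes to rest on the top of the hook's arm.
- cup: glass shot cup, 46 across, 55 high, upright on the ledge; origin under its centre. To be left alone.
- dish: green ceramic dish, 100 across, 28 high, on the ledge; origin under its centre. To be left alone.
- organiser: pink pill organiser with seven lids, 34 x 150 (y) x 23 high, lying in the top tray; origin under its centre. To be left alone.
- case: the nail-clipper case as a whole; origin at the centre of its underside.
- hook: the swivel hook; origin and axes as hook_axis. Starts swung to the left, 0.5 to 1.95 rad clockwise (from above) of the tiers' front direction. Turns with light friction (about 1 N at 50 out), stays where left. Its stop, hidden in the round post, lies in the front direction (tiers' own -x) give or take up to 0.28 rad: find it by feel, turning anticlockwise from above.

How it is judged:
By the outcome, as a careful person would: the job done as asked, in the order asked, and still so for the second after the job is handed in, with the robot touching nothing.
It also fails if it takes over 72 s, if anything falls off the work surface, if the arm or the gripper's body presses on something with over 40 N, if the wrist force passes 120 N, or if a joint passes its speed limit or range.

## Working session

There is one attempt and no reset: what is moved stays moved. The work goes in short steps, Python scripts to look and compute and a shell command to move; the robot and the scene stay as the last step left them, time stands still between calls to the robot, and variables do not carry over. Pictures are saved under pics/ and viewed, about 8 in all and at most 12, crops included, and the job is handed in when it is done.

```bash
mkdir -p pics; python3 - <<'E'
from workcell import bot, vision
import cv2, numpy as np
print(bot.get_obs())
for n in ["scene","top"]:
    im=vision.camera(n); cv2.imwrite(f"pics/{n}0.png",im[:,:,::-1]); 
    c=vision.get_calibration(n); print(n,c)
    R=cv2.Rodrigues(np.array(c['rvec']))[0]; print(-R.T@np.array(c['tvec']).ravel(), R[2])
E
```

```text
{'time': 0.0, 'q': array([-7.13917169e+01,  5.01121197e+00,  1.00336793e+01,  9.51009036e+01,
        1.46868741e-04,  8.99997345e+01]), 'qd': array([ 0.11137113,  0.03204024,  0.0212746 , -0.01050452,  0.0321987 ,
        0.07327687]), 'joint_efforts': array([-1.93142077e-03, -5.20385170e+01,  4.64807796e+01,  1.62165973e-02,
       -9.02124020e-05,  5.19289145e-06]), 'ee_pos': array([ 0.17543057, -0.52103   ,  0.24157506]), 'tcp_rot': array([-8.99998528e+01,  7.84362799e-02, -7.13914513e+01]), 'wrist_force': array([-0.26539634, -0.10021091,  0.16313339]), 'torque': array([-0.00508026, -0.01298609,  0.00554157]), 'opening': 0.08508365078594554}
scene {'fx': 395.1419292346982, 'fy': 395.1419292346982, 'cx': 262.1556359312676, 'cy': 195.46279407588662, 'rvec': array([ 1.51944794,  2.17166099, -0.75930492]), 'tvec': array([ 0.13979809, -0.33544075,  1.27876008])}
[1.04555472 0.22888296 0.78849176] [-0.58794968 -0.21127832 -0.78081793]
top {'fx': 367.4335112911838, 'fy': 367.4335112911838, 'cx': 258.4429951982129, 'cy': 191.95381758254754, 'rvec': array([ 2.15194238, -2.18181229,  0.15847456]), 'tvec': array([0.03907775, 0.5833469 , 0.86248   ])}
[0.47223803 0.05097612 0.92740773] [ 0.12419357 -0.02219506 -0.99200975]
```

View pics/scene0.png

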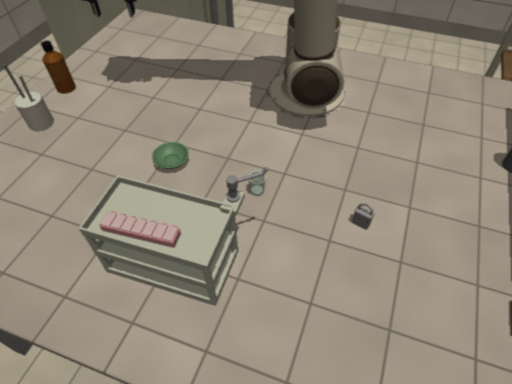

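View pics/top0.png

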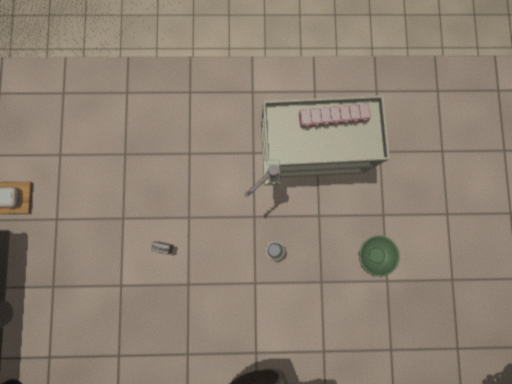

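```bash
python3 - <<'E'
import cv2, numpy as np
s=cv2.imread("pics/scene0.png"); t=cv2.imread("pics/top0.png")
a=cv2.resize(s[150:240,210:290],None,fx=5,fy=5,interpolation=cv2.INTER_CUBIC)[:, :400]
b=cv2.resize(s[195:235,345:385],None,fx=7,fy=7,interpolation=cv2.INTER_CUBIC)
c=cv2.resize(t[150:220,235:305],None,fx=5.7,fy=5.7,interpolation=cv2.INTER_CUBIC)
d=cv2.resize(t[230:262,142:182],None,fx=7,fy=7,interpolation=cv2.INTER_CUBIC)
o=np.zeros((600,800,3),np.uint8)
for im,x,y in((a[:315],0,0),(b,0,318),(c[:315],400,0),(d,400,350)): h,w=im.shape[:2]; w=min(w,800-x);h=min(h,600-y);o[y:y+h,x:x+w]=im[:h,:w]
cv2.imwrite("pics/z.png",o)
E
```

```text
(no output)
```

View pics/z.png

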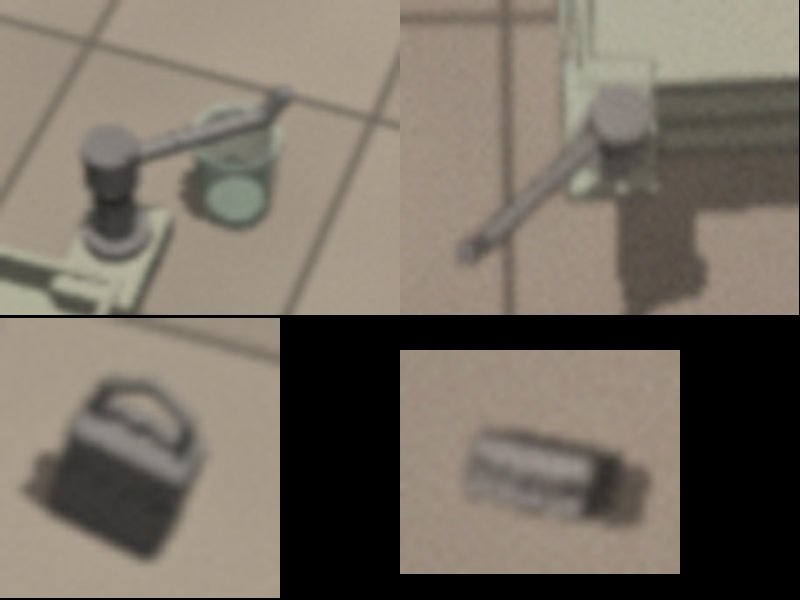

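```bash
cat > h.py <<'E'
from workcell import bot, vision
import cv2, numpy as np
def ray(n,u,v,c=None):
    c=c or vision.get_calibration(n); R=cv2.Rodrigues(np.array(c['rvec']))[0]; o=-R.T@np.ravel(c['tvec'])
    x=(u-c['cx'])/c['fx']; y=(v-c['cy'])/c['fy']
    if n=='wrist':
        r=np.hypot(x,y); k=np.sin(r)/max(r,1e-9); d=np.array([x*k,y*k,np.cos(r)])
    else: d=np.array([x,y,1.])
    d=R.T@d; return o,d/np.linalg.norm(d)
def plane(n,u,v,z,c=None):
    o,d=ray(n,u,v,c); return o+d*(z-o[2])/d[2]
def tri(*rs):
    A=sum(np.eye(3)-np.outer(d,d) for o,d in rs); b=sum((np.eye(3)-np.outer(d,d))@o for o,d in rs)
    p=np.linalg.solve(A,b); return p,[np.linalg.norm((np.eye(3)-np.outer(d,d))@(p-o)) for o,d in rs]
E
python3 - <<'E'
from h import *
np.set_printoptions(precision=4,suppress=True)
print("hubtop",tri(ray('scene',231.8,177.8),ray('top',273.6,169.3)))
print("tip",tri(ray('scene',266.2,168.6),ray('top',246.9,193.3)))
print("case top",tri(ray('scene',365.1,212.9),ray('top',161.1,247.9)))
P=lambda x,y:plane('top',142+(x-400)/7,230+(y-350)/7,.05)
print([P(*p) for p in((487,432),(467,497),(598,455),(585,518),(534,475))])
# tiers top rim corners
for p in((264,103),(383,98),(387,159),(267,167)): print(plane('top',*p,.172))
print(plane('top',276,251,.055), plane('top',379,256,.02))
E
```

```text
hubtop (array([0.6031, 0.007 , 0.2275]), [np.float64(0.00179705166057275), np.float64(0.0017970516605727111)])
tip (array([0.5572, 0.0594, 0.2256]), [np.float64(0.0019346255522158069), np.float64(0.0019346255522158374)])
case top (array([0.4515, 0.2674, 0.0424]), [np.float64(0.00353895891476246), np.float64(0.0035389589147623406)])
[array([0.4671, 0.2779, 0.05  ]), array([0.4456, 0.2842, 0.05  ]), array([0.4589, 0.2407, 0.05  ]), array([0.4381, 0.2447, 0.05  ]), array([0.4526, 0.262 , 0.05  ])]
[0.7583 0.0193 0.172 ]
[ 0.7677 -0.2377  0.172 ]
[ 0.6335 -0.2385  0.172 ]
[0.6192 0.0154 0.172 ]
[ 0.4412 -0.0077  0.055 ] [ 0.4239 -0.2626  0.02  ]
```

```bash
cat > go.py <<'E'
# prints the shift/turn (tool axes) from the measured pose to x y z yaw [deg], tool straight down
import sys; from h import *
from scipy.spatial.transform import Rotation as Ro
x,y,z,w=map(float,sys.argv[1:5]); s=bot.get_obs()
R=Ro.from_euler('xyz',s['tcp_rot'],degrees=True); T=Ro.from_euler('xyz',[-90,0,w],degrees=True)
d=R.inv().apply(np.array([x,y,z])-s['ee_pos']); r=(R.inv()*T).as_rotvec()
print('t%.2f'%s['time'],s['ee_pos'].round(4),s['tcp_rot'].round(2),'F',s['wrist_force'].round(2),'op',round(s['opening'],4))
print('rows: %.4f %.4f %.4f  %.3f %.3f %.3f'%(*d,*r),' mm',round(1000*np.linalg.norm(d)))
E
python3 go.py 0.603 0.007 0.29 -49
```

```text
t0.10 [ 0.1755 -0.5211  0.2417] [-9.000e+01  7.000e-02 -7.139e+01] F [ 0.72 -0.26 -0.7 ] op 0.0853
rows: -0.3641 -0.0479 0.5737  -0.000 -0.391 -0.001  mm 681
```

```bash
python3 -m crank '-0.364 -0.048 0.574 0 -0.391 0;-0.364 -0.048 0.574 0 -0.391 0;-0.364 -0.048 0.574 0 -0.391 0;-0.364 -0.048 0.574 0 -0.391 0;-0.364 -0.048 0.574 0 -0.391 0;-0.364 -0.048 0.574 0 -0.391 0;-0.364 -0.048 0.574 0 -0.391 0;-0.364 -0.048 0.574 0 -0.391 0' 1 60; python3 go.py 0.603 0.007 0.29 -49
```

```text
time: 0.9
ee_pos: [0.4275, -0.2093, 0.2705]
tcp_rot: [-90.0, -0.0, -49.0]
wrist_force: [0.4, -0.7, 0.3]
opening: -0.0
t0.90 [ 0.4275 -0.2093  0.2705] [-90.    -0.   -48.99] F [ 0.36 -0.73  0.26] op -0.0
rows: -0.0481 -0.0195 0.2744  0.000 0.000 0.000  mm 279
```

```bash
python3 -m crank '-0.048 -0.0195 0.274 0 0 0;-0.048 -0.0195 0.274 0 0 0;-0.048 -0.0195 0.274 0 0 0;-0.048 -0.0195 0.274 0 0 0;-0.048 -0.0195 0.274 0 0 0;-0.048 -0.0195 0.274 0 0 0;-0.048 -0.0195 0.274 0 0 0;-0.048 -0.0195 0.274 0 0 0'; python3 -m crank '0 0.03 0 0 0 0;0 0.03 0 0 0 0;0 0.03 0 0 0 0'; python3 go.py 0.603 0.007 0.24 -49
python3 - <<'E'
from h import *
im=vision.camera('wrist'); cv2.imwrite('pics/w1.png',im[:,:,::-1])
E
```

```text
time: 1.7
ee_pos: [0.602, 0.0053, 0.2891]
tcp_rot: [-90.1, 0.1, -48.9]
wrist_force: [0.1, 0.4, -0.4]
opening: -0.0
time: 2.0
ee_pos: [0.6011, 0.0039, 0.2603]
tcp_rot: [-90.0, 0.0, -49.1]
wrist_force: [0.9, 0.1, 0.7]
opening: -0.0001
t2.00 [0.6011 0.0039 0.2603] [-9.004e+01  3.000e-02 -4.906e+01] F [0.91 0.05 0.69] op -0.0001
rows: -0.0010 0.0203 0.0034  0.001 -0.001 -0.001  mm 21
```

View pics/w1.png

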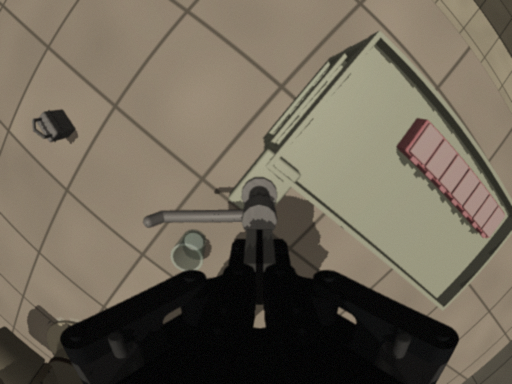

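```bash
python3 - <<'E'
from h import *
np.set_printoptions(precision=4,suppress=True)
c=vision.get_calibration('wrist');R=cv2.Rodrigues(np.array(c['rvec']))[0];print(c['fx'],c['cx'],c['cy'],-R.T@np.ravel(c['tvec']),R)
print(plane('wrist',260,213,.2275,c),plane('wrist',152,220,.229,c),plane('wrist',260,185,.1725,c))
print(tri(ray('wrist',260,213,c),ray('top',273.6,169.3),ray('scene',231.8,177.8)))
print(tri(ray('wrist',152,220,c),ray('top',246.9,193.3),ray('scene',266.2,168.6)))
E
python3 -m crank '0 0.010 0.003 0 0 0;0 0.014 0.003 0 0 0;0 0.014 0.003 0 0 0'
```

```text
297.3186396354542 259.0779461331335 188.71263024059053 [0.6585 0.0553 0.3923] [[ 0.6552 -0.7555  0.0014]
 [-0.722  -0.6257  0.2953]
 [-0.2222 -0.1945 -0.9554]]
[0.609  0.0114 0.2275] [0.5612 0.0592 0.229 ] [0.6101 0.012  0.1725]
(array([0.6049, 0.0082, 0.2258]), [np.float64(0.004253922009210188), np.float64(0.0030997240289556195), np.float64(0.002804050353839429)])
(array([0.5575, 0.0593, 0.2248]), [np.float64(0.0010199921256275127), np.float64(0.0018184607925393408), np.float64(0.0022228916246936187)])
time: 2.35
ee_pos: [0.6041, 0.0068, 0.2453]
tcp_rot: [-90.0, 0.0, -49.0]
wrist_force: [0.0, -0.6, 0.7]
opening: -0.0001
```

```bash
cat > chk.py <<'E'
# exit 1 when the force on the tool along the given world direction exceeds the limit
import sys; from h import *
*d,l=map(float,sys.argv[1:5]); s=bot.get_obs(); f=s['wrist_force']@np.array(d)
print('%.2f f=%.2f'%(s['time'],f),s['ee_pos'].round(4),s['torque'].round(2)); sys.exit(f>l)
E
C="python3 chk.py 0 0 1 3"; M="python3 -m crank"
$M '0 0.002 0 0 0 0' >/dev/null; $C && $M '0 0.001 0 0 0 0' >/dev/null; $C && $M '0 0.001 0 0 0 0'>/dev/null; $C && $M '0 0.001 0 0 0 0'>/dev/null; $C && $M '0 0.001 0 0 0 0'>/dev/null; $C && $M '0 0.001 0 0 0 0'>/dev/null; $C && $M '0 0.001 0 0 0 0'>/dev/null; $C && $M '0 0.001 0 0 0 0'>/dev/null; $C && $M '0 0.001 0 0 0 0'>/dev/null; $C
```

```text
2.45 f=-0.32 [0.6042 0.0068 0.2442] [0.02 0.01 0.01]
2.45 f=-0.32 [0.6042 0.0068 0.2442] [0.02 0.01 0.01]
2.45 f=-0.32 [0.6042 0.0068 0.2442] [0.02 0.01 0.01]
2.45 f=-0.32 [0.6042 0.0068 0.2442] [0.02 0.01 0.01]
2.45 f=-0.32 [0.6042 0.0068 0.2442] [0.02 0.01 0.01]
2.45 f=-0.32 [0.6042 0.0068 0.2442] [0.02 0.01 0.01]
2.45 f=-0.32 [0.6042 0.0068 0.2442] [0.02 0.01 0.01]
2.45 f=-0.32 [0.6042 0.0068 0.2442] [0.02 0.01 0.01]
2.45 f=-0.32 [0.6042 0.0068 0.2442] [0.02 0.01 0.01]False
False
False
False
False
False
False
False
False
```

```bash
sed -i 's/sys.exit(f>l)/sys.exit(int(f>l))/' chk.py
C="python3 chk.py 0 0 1 3"; q() { "$@" >/dev/null; }
q python3 -m crank '0 0.001 0 0 0 0'; $C && q python3 -m crank '0 0.001 0 0 0 0' && $C && q python3 -m crank '0 0.001 0 0 0 0' && $C && q python3 -m crank '0 0.001 0 0 0 0' && $C && q python3 -m crank '0 0.001 0 0 0 0' && $C && q python3 -m crank '0 0.001 0 0 0 0' && $C && q python3 -m crank '0 0.001 0 0 0 0' && $C && q python3 -m crank '0 0.001 0 0 0 0' && $C && q python3 -m crank '0 0.001 0 0 0 0' && $C
```

```text
2.55 f=0.58 [0.6042 0.0068 0.243 ] [ 0.01 -0.    0.02]
2.65 f=-0.02 [0.6042 0.0068 0.242 ] [ 0.04 -0.03 -0.04]
2.75 f=0.17 [0.6042 0.0068 0.241 ] [ 0.   -0.02  0.01]
2.85 f=0.40 [0.6042 0.0068 0.24  ] [-0.02  0.   -0.  ]
2.95 f=-1.09 [0.6042 0.0068 0.239 ] [-0.   -0.02 -0.01]
3.05 f=0.28 [0.6042 0.0068 0.2379] [-0.02 -0.    0.02]
3.15 f=-0.15 [0.6042 0.0068 0.2369] [0.04 0.04 0.01]
3.25 f=7.57 [0.6043 0.0068 0.2365] [-0.03  0.43  0.05]
```

```bash
python3 -m crank '0 -0.015 0 0 0 0;0 -0.015 0 0 0 0' ; python3 go.py 0.595 0.0627 0.2148 -48
```

```text
time: 3.45
ee_pos: [0.6046, 0.0068, 0.2527]
tcp_rot: [-89.9, -0.1, -49.0]
wrist_force: [-0.4, 0.0, 0.0]
opening: 0.0002
t3.45 [0.6046 0.0068 0.2527] [-89.89  -0.09 -48.99] F [-0.36  0.05  0.04] op 0.0002
rows: -0.0485 0.0378 0.0294  -0.002 -0.017 0.002  mm 68
```

```bash
python3 -m crank '-0.025 0 0.015 0 0 0;-0.0485 0 0.0294 0 -0.017 0;-0.0485 0 0.0294 0 -0.017 0;-0.0485 0.02 0.0294 0 -0.017 0;-0.0485 0.0378 0.0294 0 -0.017 0;-0.0485 0.0378 0.0294 0 -0.017 0' ; python3 -m crank '0 0 -0.005 0 0 0;0 0 -0.010 0 0 0;0 0 -0.0125 0 0 0;0 0 -0.015 0 0 0'; python3 go.py 0.595 0.0627 0.2148 -48
```

```text
time: 4.05
ee_pos: [0.5937, 0.0622, 0.2103]
tcp_rot: [-90.2, 0.1, -48.0]
wrist_force: [-0.3, 0.2, -0.1]
opening: -0.0002
time: 4.45
ee_pos: [0.5834, 0.0523, 0.214]
tcp_rot: [-89.9, -0.0, -48.0]
wrist_force: [-0.4, 0.1, 0.2]
opening: -0.0001
t4.45 [0.5834 0.0523 0.214 ] [-8.994e+01 -4.000e-02 -4.803e+01] F [-0.39  0.12  0.22] op -0.0001
rows: 0.0000 -0.0008 0.0156  -0.001 -0.001 0.001  mm 16
```

```bash
python3 -m crank '-0.0009 0 -0.0034 0 -0.07 0;-0.0016 0 -0.0067 0 -0.14 0;-0.002 0 -0.0102 0 -0.21 0;-0.0023 0 -0.0136 0 -0.28 0;-0.0022 0 -0.017 0 -0.35 0;-0.0020 0 -0.0205 0 -0.42 0;-0.0020 0 -0.0205 0 -0.42 0'; python3 - <<'E'
from h import *
s=bot.get_obs();print(s['wrist_force'],s['torque'])
im=vision.camera('wrist'); cv2.imwrite('pics/w2.png',im[:,:,::-1])
E
```

```text
time: 5.15
ee_pos: [0.5667, 0.0402, 0.2137]
tcp_rot: [-90.0, -0.0, -23.9]
wrist_force: [-0.4, -0.8, -0.3]
opening: 0.0001
[-0.38297439 -0.79061541 -0.30581715] [ 0.03026081 -0.05429104  0.00976494]
```

View pics/w2.png

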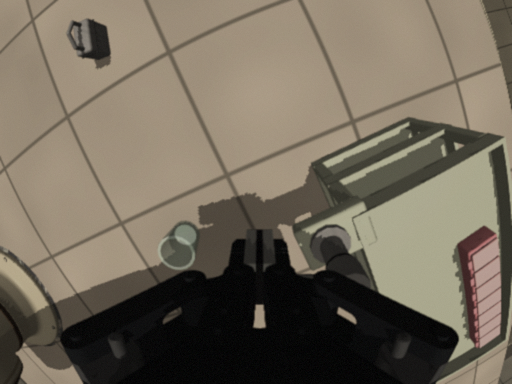

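```bash
q() { "$@" >/dev/null; }; C="python3 chk.py 0.1 0.99 0 3"
q python3 -m crank '-0.0005 0 -0.002 0 -0.04 0;-0.001 0 -0.0039 0 -0.08 0;-0.0014 0 -0.0058 0 -0.12 0;-0.0014 0 -0.0058 0 -0.12 0'; $C && q python3 -m crank '-0.0003 0 -0.00094 0 -0.02 0;-0.0003 0 -0.00094 0 -0.02 0' && $C && q python3 -m crank '-0.0003 0 -0.00094 0 -0.02 0;-0.0003 0 -0.00094 0 -0.02 0' && $C && q python3 -m crank '-0.0003 0 -0.00094 0 -0.02 0;-0.0003 0 -0.00094 0 -0.02 0' && $C && q python3 -m crank '-0.0003 0 -0.00094 0 -0.02 0;-0.0003 0 -0.00094 0 -0.02 0' && $C && q python3 -m crank '-0.0003 0 -0.00094 0 -0.02 0;-0.0003 0 -0.00094 0 -0.02 0' && $C && q python3 -m crank '-0.0003 0 -0.00094 0 -0.02 0;-0.0003 0 -0.00094 0 -0.02 0' && $C && q python3 -m crank '-0.0003 0 -0.00094 0 -0.02 0;-0.0003 0 -0.00094 0 -0.02 0' && $C && q python3 -m crank '-0.0003 0 -0.00094 0 -0.02 0;-0.0003 0 -0.00094 0 -0.02 0' && $C && q python3 -m crank '-0.0003 0 -0.00094 0 -0.02 0;-0.0003 0 -0.00094 0 -0.02 0' && $C && q python3 -m crank '-0.0003 0 -0.00094 0 -0.02 0;-0.0003 0 -0.00094 0 -0.02 0' && $C
```

```text
5.60 f=0.31 [0.5632 0.0357 0.2134] [ 0.06  0.07 -0.  ]
5.80 f=1.45 [0.5627 0.0349 0.2133] [ 0.16 -0.02 -0.04]
6.00 f=-0.48 [0.5621 0.034  0.2132] [0.15 0.01 0.03]
6.20 f=0.62 [0.5615 0.0331 0.2132] [ 0.24 -0.08 -0.  ]
6.40 f=0.11 [0.561  0.0323 0.2132] [ 0.17 -0.06  0.01]
6.60 f=0.84 [0.5605 0.0315 0.2132] [0.14 0.01 0.01]
6.80 f=0.93 [0.56   0.0306 0.2132] [ 0.09  0.06 -0.01]
7.00 f=0.17 [0.5595 0.0297 0.2132] [ 0.13  0.03 -0.06]
7.20 f=1.86 [0.5591 0.0288 0.2132] [ 0.16  0.04 -0.02]
7.40 f=1.31 [0.5587 0.0279 0.2132] [ 0.15  0.07 -0.01]
7.60 f=1.04 [0.5583 0.0271 0.2132] [0.17 0.08 0.02]
```

```bash
q() { "$@" >/dev/null; }; C="python3 chk.py 0.03 0.99 0 3"
q python3 -m crank '-0.0003 0 -0.00094 0 -0.02 0;-0.0003 0 -0.00094 0 -0.02 0'; $C && q python3 -m crank '-0.0003 0 -0.00094 0 -0.02 0;-0.0003 0 -0.00094 0 -0.02 0' && $C && q python3 -m crank '-0.0003 0 -0.00094 0 -0.02 0;-0.0003 0 -0.00094 0 -0.02 0' && $C && q python3 -m crank '-0.0003 0 -0.00094 0 -0.02 0;-0.0003 0 -0.00094 0 -0.02 0' && $C && q python3 -m crank '-0.0003 0 -0.00094 0 -0.02 0;-0.0003 0 -0.00094 0 -0.02 0' && $C && q python3 -m crank '-0.0003 0 -0.00094 0 -0.02 0;-0.0003 0 -0.00094 0 -0.02 0' && $C && q python3 -m crank '-0.0003 0 -0.00094 0 -0.02 0;-0.0003 0 -0.00094 0 -0.02 0' && $C && q python3 -m crank '-0.0003 0 -0.00094 0 -0.02 0;-0.0003 0 -0.00094 0 -0.02 0' && $C && q python3 -m crank '-0.0003 0 -0.00094 0 -0.02 0;-0.0003 0 -0.00094 0 -0.02 0' && $C && q python3 -m crank '-0.0003 0 -0.00094 0 -0.02 0;-0.0003 0 -0.00094 0 -0.02 0' && $C && q python3 -m crank '-0.0003 0 -0.00094 0 -0.02 0;-0.0003 0 -0.00094 0 -0.02 0' && $C; python3 go.py 0.5 0 0.3 0
```

```text
7.80 f=0.80 [0.5579 0.0261 0.2132] [0.14 0.13 0.06]
8.00 f=2.15 [0.5575 0.0252 0.2131] [ 0.14  0.08 -0.01]
8.20 f=1.54 [0.5572 0.0243 0.2132] [ 0.15  0.09 -0.04]
8.40 f=0.81 [0.5568 0.0234 0.2132] [ 0.17  0.1  -0.04]
8.60 f=1.05 [0.5565 0.0224 0.2132] [ 0.17  0.1  -0.03]
8.80 f=0.49 [0.5562 0.0215 0.2131] [0.15 0.12 0.06]
9.00 f=3.50 [0.5559 0.0209 0.2132] [ 0.61  0.12 -0.04]
t9.00 [0.5559 0.0209 0.2132] [-89.96  -0.     2.47] F [-0.73  3.56  1.35] op 0.0
rows: -0.0568 -0.0868 -0.0184  -0.001 0.043 0.000  mm 105
```

```bash
q() { "$@" >/dev/null; }; C="python3 chk.py 0.03 0.99 0 6"
q python3 -m crank '0 0 -0.0003 0 0 0;0 0 -0.0003 0 0 0'; $C && q python3 -m crank '0 0 -0.0003 0 0 0;0 0 -0.0003 0 0 0'; $C
```

```text
9.20 f=4.17 [0.556  0.0206 0.2132] [0.84 0.16 0.  ]
9.40 f=5.22 [0.556  0.0203 0.2132] [ 1.04  0.19 -0.02]
```

```bash
python3 -m crank '0 0 -0.0003 0 0 0;0 0 -0.0003 0 0 0;0 0 -0.0003 0 0 0;0 0 -0.0003 0 0 0' ;python3 chk.py 0.03 0.99 0 6;  python3 -m crank '0 0 -0.0003 0 0 0;0 0 -0.0003 0 0 0;0 0 -0.0003 0 0 0' ;python3 chk.py 0.03 0.99 0 6
```

```text
time: 9.8
ee_pos: [0.5559, 0.0202, 0.2132]
tcp_rot: [-89.9, 0.0, 2.4]
wrist_force: [-1.1, 5.4, 1.8]
opening: -0.0
9.80 f=5.27 [0.5559 0.0202 0.2132] [ 1.25  0.23 -0.05]
time: 10.1
ee_pos: [0.556, 0.0201, 0.2132]
tcp_rot: [-89.9, 0.0, 2.4]
wrist_force: [-1.4, 6.8, 1.1]
opening: -0.0002
10.10 f=6.65 [0.556  0.0201 0.2132] [1.38 0.24 0.01]
```

```bash
python3 -m crank '0 0 0.003 0 0 0;0 0 0.015 0 0 0;0 0 0.03 0 0 0;0 -0.03 0.05 0 0 0;0 -0.06 0.08 0 0 0;0 -0.06 0.12 0 0 0;0 -0.06 0.12 0 0 0' -1 ; python3 go.py 0.43 0.262 0.16 78
python3 - <<'E'
from h import *
im=vision.camera('top'); cv2.imwrite('pics/t2.png',im[:,:,::-1])
w=vision.camera('wrist'); cv2.imwrite('pics/w3.png',w[:,:,::-1])
c=cv2.resize(im[145:225,225:305,::-1],(400,400),interpolation=cv2.INTER_CUBIC)
cv2.imwrite('pics/c2.png',np.hstack([c,cv2.resize(w[:,:,::-1],(400,300))[:, :].copy() if 0 else np.vstack([cv2.resize(w[:,:,::-1],(400,300)),np.zeros((100,400,3),np.uint8)])]))
E
```

```text
time: 10.8
ee_pos: [0.5508, 0.1438, 0.2738]
tcp_rot: [-90.0, -0.1, 2.6]
wrist_force: [-0.5, -0.5, -1.4]
opening: 0.0852
t10.80 [0.5508 0.1438 0.2738] [-8.995e+01 -8.000e-02  2.630e+00] F [-0.54 -0.54 -1.36] op 0.0852
rows: -0.1154 0.1138 0.1235  0.000 -1.315 0.002  mm 204
```

View pics/c2.png

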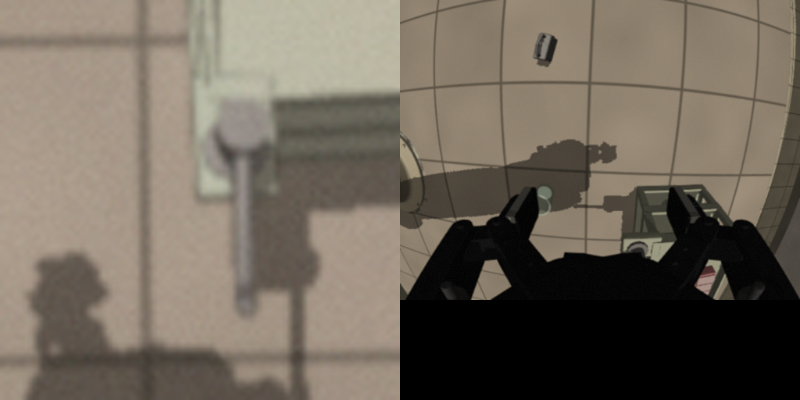

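```bash
python3 - <<'E'
from h import *
np.set_printoptions(precision=4,suppress=True)
h=plane('top',273,170.4,.2258);t=plane('top',274,205.6,.2288);print(h,t,np.degrees(np.arctan2(*(t-h)[1::-1])));print(bot.get_obs()['q'])
E
python3 -m crank '-0.045 0 0.026 0 -0.15 0;-0.07 0.02 0.06 0 -0.3 0;-0.1154 0.05 0.1235 0 -0.45 0;-0.1154 0.10 0.1235 0 -0.6 0;-0.1154 0.10 0.1235 0 -0.75 0;-0.1154 0.1 0.1235 0 -0.9 0;-0.1154 0.1 0.1235 0 -1.05 0;-0.1154 0.1 0.1235 0 -1.2 0'; python3 go.py 0.453 0.264 0.16 78;python3 - <<'E'
from h import *
print(bot.get_obs()['q'])
w=vision.camera('wrist'); cv2.imwrite('pics/w4.png',w[:,:,::-1])
E
```

```text
[0.6019 0.0064 0.2258] [0.5331 0.006  0.2288] -179.70382447344423
[ 14.3554   8.423   17.2953  98.8917  -0.0249 101.8147]
time: 11.7
ee_pos: [0.4303, 0.2572, 0.1727]
tcp_rot: [-90.0, 0.1, 71.5]
wrist_force: [-0.2, 0.3, -0.4]
opening: 0.0852
t11.70 [0.4303 0.2572 0.1727] [-8.999e+01  5.000e-02  7.148e+01] F [-0.24  0.27 -0.42] op 0.0852
rows: 0.0137 0.0127 -0.0194  -0.000 -0.114 -0.001  mm 27
[ 3.08862618e+01 -2.49229321e+00 -5.22940662e+00  8.73119979e+01
 -2.64996599e-02  4.94110014e+01]
```

View pics/w4.png

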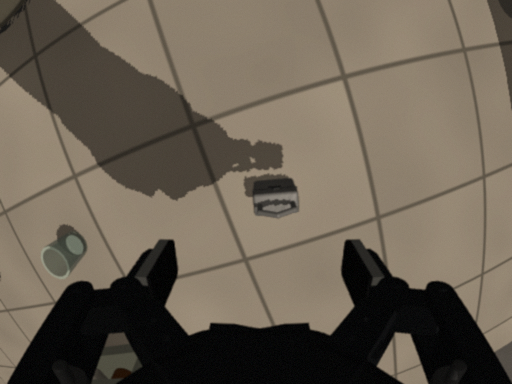

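```bash
python3 - <<'E'
from h import *
np.set_printoptions(precision=4,suppress=True)
w=cv2.imread('pics/w4.png'); cv2.imwrite('pics/z4.png',cv2.resize(w[165:225,235:315],None,fx=9,fy=9,interpolation=cv2.INTER_CUBIC))
E
```

```text
(no output)
```

View pics/z4.png

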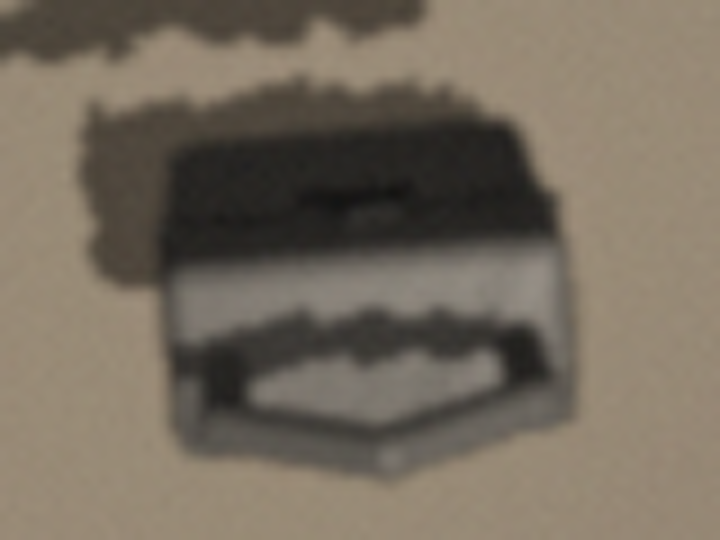

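```bash
python3 - <<'E'
from h import *
np.set_printoptions(precision=4,suppress=True)
c=vision.get_calibration('wrist')
P=lambda x,y,z:plane('wrist',235+x/9-.4,165+y/9-.4,z,c)
a,b=P(165,265,.05),P(563,235,.05); d=b-a; print(a,b,np.linalg.norm(d),np.degrees(np.arctan2(d[1],d[0])))
n=np.array([d[1],-d[0],0])/np.linalg.norm(d)
e,f=P(185,448,.05),P(577,415,.05); print(e,f,np.linalg.norm(f-e),np.degrees(np.arctan2(*(f-e)[1::-1])),'gap',(e+f-a-b)/2)
g,h=P(175,150,0),P(515,122,0); print('ground',(g+h)/2,np.linalg.norm(h-g),'edge mid',(a+b)/2, 'centres',(a+b)/2+.011*n,(a+b)/2-.011*n,(a+b+e+f)/4,'peak',P(390,462,.0785))
E
```

```text
[0.4365 0.2509 0.05  ] [0.4458 0.2897 0.05  ] 0.039952710614450306 76.49957071902529
[0.4558 0.2466 0.05  ] [0.4649 0.2859 0.05  ] 0.04032608407350809 76.99003617558317 gap [ 0.0192 -0.0041  0.    ]
ground [0.4432 0.2699 0.    ] 0.040309724214547836 edge mid [0.4411 0.2703 0.05  ] centres [0.4518 0.2677 0.05  ] [0.4304 0.2729 0.05  ] [0.4507 0.2683 0.05  ] peak [0.452  0.2679 0.0785]
```

```bash
python3 go.py 0.4517 0.2677 0.024 76.7
```

```text
t11.75 [0.4304 0.2572 0.1728] [-8.999e+01  5.000e-02  7.200e+01] F [0.33 0.13 0.17] op 0.0855
rows: 0.0167 0.1487 -0.0171  -0.000 -0.082 -0.001  mm 151
```

```bash
python3 -m crank '0.0167 0.02 -0.0171 0 -0.082 0;0.0167 0.05 -0.0171 0 -0.082 0;0.0167 0.08 -0.0171 0 -0.082 0;0.0167 0.11 -0.0171 0 -0.082 0;0.0167 0.135 -0.0171 0 -0.082 0;0.0167 0.1487 -0.0171 0 -0.082 0;0.0167 0.1487 -0.0171 0 -0.082 0;0.0167 0.1487 -0.0171 0 -0.082 0';python3 go.py 0.4517 0.2677 0.024 76.7
```

```text
time: 12.55
ee_pos: [0.4525, 0.2682, 0.0253]
tcp_rot: [-90.0, -0.0, 75.8]
wrist_force: [-1.3, 0.5, 0.3]
opening: 0.0856
t12.55 [0.4525 0.2682 0.0253] [-9.003e+01 -2.000e-02  7.578e+01] F [-1.3   0.46  0.33] op 0.0856
rows: -0.0006 0.0013 0.0006  0.001 -0.016 0.000  mm 2
```

```bash
python3 -m crank '-0.0006 0.001 0.0006 0 -0.016 0;-0.0006 0.001 0.0006 0 -0.016 0;-0.0006 0.001 0.0006 0 -0.016 0;-0.0006 0.001 0.0006 0 -0.016 0;-0.0006 0.001 0.0006 0 -0.016 0;-0.0006 0.001 0.0006 0 -0.016 0;-0.0006 0.001 0.0006 0 -0.016 0;-0.0006 0.001 0.0006 0 -0.016 0' 1 40;python3 -m crank '0 0 0 0 0 0;0 0 0 0 0 0'; python3 go.py 0.4517 0.2677 0.024 76.7
```

```text
time: 13.35
ee_pos: [0.4518, 0.268, 0.0243]
tcp_rot: [-90.1, -0.1, 76.8]
wrist_force: [-0.9, -1.5, 4.8]
opening: 0.0418
time: 13.55
ee_pos: [0.4518, 0.268, 0.0243]
tcp_rot: [-90.1, -0.1, 76.8]
wrist_force: [-0.9, -0.4, 5.4]
opening: 0.0418
t13.55 [0.4518 0.268  0.0243] [-9.006e+01 -5.000e-02  7.677e+01] F [-0.88 -0.42  5.44] op 0.0418
rows: -0.0003 0.0003 0.0000  0.001 0.001 0.001  mm 0
```

```bash
python3 -m crank '0 -0.005 0 0 0 0;0 -0.02 0 0 0 0;0 -0.06 0 0 0 0;0 -0.11 0 0 0 0;0 -0.16 0 0 0 0;0 -0.21 0 0 0 0;0 -0.266 0 0 0 0;0 -0.266 0 0 0 0';python3 go.py 0.545 -0.08 0.29 0
```

```text
time: 14.35
ee_pos: [0.452, 0.2681, 0.2972]
tcp_rot: [-90.4, -0.4, 76.8]
wrist_force: [1.0, -1.0, -1.0]
opening: 0.0419
t14.35 [0.452  0.2681 0.2972] [-90.39  -0.38  76.78] F [ 1.   -1.04 -1.03] op 0.0419
rows: -0.3177 0.0062 -0.1701  0.001 1.340 0.010  mm 360
```

```bash
python3 -m crank '-0.04 0 -0.02 0 0.149 0;-0.08 0 -0.042 0 0.298 0;-0.12 0 -0.064 0 0.447 0;-0.16 0 -0.085 0 0.596 0;-0.2 0 -0.107 0 0.745 0;-0.24 0 -0.128 0 0.89 0;-0.28 0 -0.15 0 1.04 0;-0.318 0 -0.17 0 1.19 0';python3 -m crank '0 0 0 0 0.149 0;0 0 0 0 0.149 0;0 0 0 0 0.149 0;0 0 0 0 0.149 0';python3 - <<'E'
from h import *
np.set_printoptions(precision=4,suppress=True)
c=vision.get_calibration('wrist')
w=vision.camera('wrist'); np.save('c5.npy',c,allow_pickle=True); cv2.imwrite('pics/w5.png',w[:,:,::-1])
R=cv2.Rodrigues(np.array(c['rvec']))[0];print(-R.T@np.ravel(c['tvec']))
for p in((.604,.007,.2258),(.533,.006,.2288)):
    v=R@np.array(p)+np.ravel(c['tvec']); t=np.arctan2(np.hypot(*v[:2]),v[2]); print(c['cx']+c['fx']*t*v[0]/np.hypot(*v[:2]),c['cy']+c['fx']*t*v[1]/np.hypot(*v[:2]))
cv2.imwrite('pics/z5.png',cv2.resize(w[110:310,130:390,::-1],None,fx=3,fy=3,interpolation=cv2.INTER_CUBIC))
E
```

```text
time: 15.15
ee_pos: [0.544, -0.0827, 0.29]
tcp_rot: [-90.0, -0.0, 8.2]
wrist_force: [0.6, 0.4, -1.1]
opening: 0.0419
time: 15.55
ee_pos: [0.5439, -0.0799, 0.2898]
tcp_rot: [-90.0, -0.0, 0.3]
wrist_force: [0.2, 0.1, -0.6]
opening: 0.0415
[ 0.5433 -0.0026  0.4208]
350.14282751599126 88.24047621533087
242.49542055386053 85.89091355510234
```

View pics/z5.png

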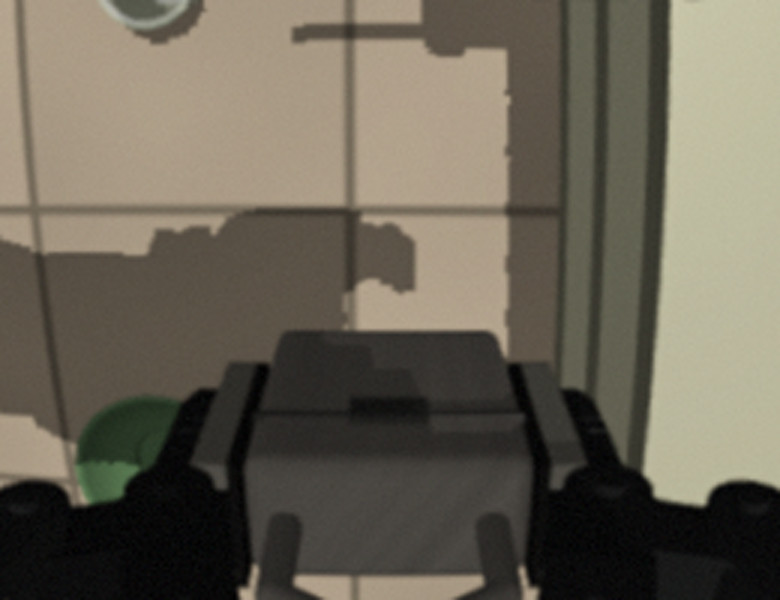

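```bash
python3 - <<'E'
import cv2
w=cv2.imread('pics/w5.png'); cv2.imwrite('pics/z6.png',cv2.resize(w[55:125,220:380],None,fx=5,fy=5,interpolation=cv2.INTER_CUBIC))
E
```

```text
(no output)
```

View pics/z6.png

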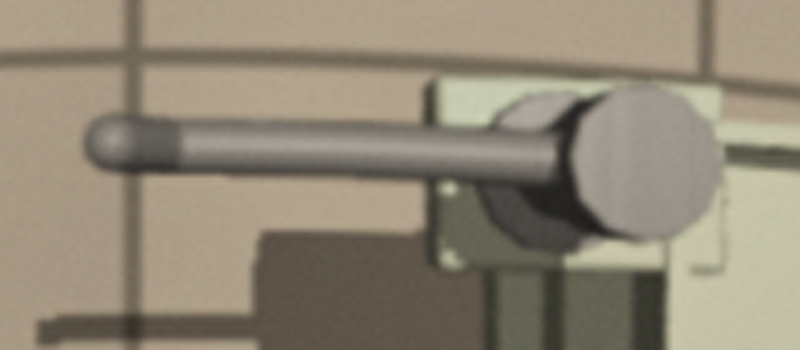

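```bash
python3 - <<'E'
from h import *
np.set_printoptions(precision=4,suppress=True)
c=np.load('c5.npy',allow_pickle=True).item()
P=lambda x,y,z:plane('wrist',220+x/5-.4,55+y/5-.4,z,c)
h=P(646,163,.2258);t=P(108,143,.2248);a=P(250,146,.2158);b=P(500,153,.2158)
print(h,t,a,b,[np.degrees(np.arctan2(*v[1::-1])) for v in(t-h,a-b,a-h)])
print(plane('top',273,170.4,.2258),plane('top',274,205.6,.2248))
E
python3 go.py 0.483 0.006 0.29 91.5
```

```text
[0.603  0.0076 0.2258] [0.5319 0.008  0.2248] [0.5506 0.0081 0.2158] [0.585  0.0083 0.2158] [np.float64(179.73362304620923), np.float64(-179.71824351059328), np.float64(179.5095518018782)]
[0.6019 0.0064 0.2258] [0.5334 0.0058 0.2248]
t15.60 [ 0.544  -0.0799  0.2898] [-9.0e+01 -2.0e-02  2.9e-01] F [ 0.21 -0.   -0.77] op 0.0417
rows: -0.0605 -0.0002 0.0862  0.000 -1.592 0.000  mm 105
```

```bash
python3 -m crank '-0.02 0 0.02 0 -0.149 0;-0.04 0 0.04 0 -0.298 0;-0.055 0 0.06 0 -0.447 0;-0.055 0 0.087 0 -0.596 0;-0.055 0 0.087 0 -0.745 0;-0.055 0 0.087 0 -0.89 0;-0.055 0 0.087 0 -1.04 0;-0.055 0 0.087 0 -1.19 0';python3 -m crank '0 0 0 0 -0.149 0;0 0 0 0 -0.298 0;0 0 0 0 -0.38 0;0 0 0 0 -0.38 0;0 0 0 0 -0.38 0'; python3 go.py 0.49 0.0072 0.1843 90.3
```

```text
time: 16.4
ee_pos: [0.4887, 0.0071, 0.2897]
tcp_rot: [-90.0, -0.0, 68.8]
wrist_force: [-0.5, 0.8, -1.0]
opening: 0.0416
time: 16.9
ee_pos: [0.4888, 0.0067, 0.2897]
tcp_rot: [-90.0, 0.0, 90.0]
wrist_force: [0.6, 0.1, -1.0]
opening: 0.0417
t16.90 [0.4888 0.0067 0.2897] [-90.01   0.    89.97] F [ 0.6   0.14 -1.03] op 0.0417
rows: 0.0005 0.1054 -0.0011  0.000 -0.006 -0.000  mm 105
```

```bash
python3 -m crank '0.0005 0.03 -0.001 0 -0.006 0;0.0005 0.06 -0.001 0 -0.006 0;0.0005 0.085 -0.001 0 -0.006 0;0.0005 0.1 -0.001 0 -0.006 0;0.0005 0.1054 -0.001 0 -0.006 0;0.0005 0.1054 -0.001 0 -0.006 0;0.0005 0.1054 -0.001 0 -0.006 0;0.0005 0.1054 -0.001 0 -0.006 0'; python3 go.py 0.558 0.0070 0.1843 90.3
python3 - <<'E'
from h import *
im=vision.camera('scene'); cv2.imwrite('pics/s7.png',im[:,:,::-1])
t=vision.camera('top')
o=np.hstack([cv2.resize(x[a:a+80,b:b+80,::-1],(400,400),interpolation=cv2.INTER_CUBIC) for x,a,b in((im,140,210),(t,145,225))])
cv2.imwrite('pics/c7.png',o)
E
```

```text
time: 17.7
ee_pos: [0.4905, 0.0067, 0.1852]
tcp_rot: [-90.1, 0.0, 90.3]
wrist_force: [0.0, 0.2, -1.1]
opening: 0.0417
t17.70 [0.4905 0.0067 0.1852] [-90.1    0.    90.34] F [ 0.01  0.19 -1.12] op 0.0417
rows: -0.0001 0.0010 -0.0675  0.002 0.001 -0.000  mm 68
```

View pics/c7.png

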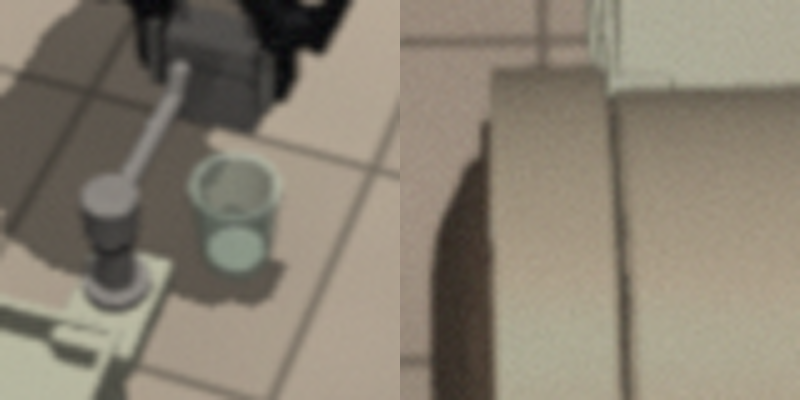

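```bash
python3 - <<'E'
from h import *
c=vision.get_calibration('scene')
s=bot.get_obs()['ee_pos']; zb=s[2]-.0243
pts={'tip':(.532,.0072,.2248),'hub':(.603,.0072,.2258)}
for dy in(-.021,.021):
  for z in(0,.05): pts[f'y{dy} z{z}']=(s[0]+.011,s[1]+dy,zb+z)
pts['bail']=(s[0],s[1],zb+.0735)
for k,p in pts.items():
    u=cv2.projectPoints(np.array([p]),c['rvec'],c['tvec'],np.array([[c['fx'],0,c['cx']],[0,c['fy'],c['cy']],[0,0,1]]),None)[0].ravel(); print(k,((u-[210,140])*5).round(0))
E
```

```text
tip [174.  67.]
hub [105. 191.]
y-0.021 z0 [159. 112.]
y-0.021 z0.05 [154.  29.]
y0.021 z0 [249. 137.]
y0.021 z0.05 [249.  54.]
bail [210. -18.]
```

```bash
q() { "$@" >/dev/null; }; C="python3 chk.py -1 0 0 2.5"
q python3 -m crank '0 0.002 -0.01 0 0 0;0.0003 0.002 -0.02 0 0 0;0.0003 0.002 -0.025 0 0 0;0.0003 0.002 -0.025 0 0 0'; $C && q python3 -m crank '0 0 -0.0025 0 0 0;0 0 -0.005 0 0 0' && $C && q python3 -m crank '0 0 -0.0025 0 0 0;0 0 -0.005 0 0 0' && $C &&  q python3 -m crank '0 0 -0.0025 0 0 0;0 0 -0.005 0 0 0' && $C &&  q python3 -m crank '0 0 -0.0025 0 0 0;0 0 -0.005 0 0 0' && $C &&  q python3 -m crank '0 0 -0.0025 0 0 0;0 0 -0.005 0 0 0' && $C; python3 go.py 0.558 0.0070 0.183 90.3
```

```text
18.20 f=0.07 [0.5157 0.0072 0.1816] [0.04 0.02 0.02]
18.40 f=0.60 [0.5201 0.0072 0.1821] [ 0.03 -0.02 -0.  ]
18.60 f=-0.53 [0.5252 0.0072 0.1821] [ 0.02  0.01 -0.01]
18.80 f=-0.05 [0.5302 0.0073 0.1821] [-0.03  0.   -0.05]
19.00 f=-0.78 [0.5352 0.0073 0.182 ] [-0.02 -0.01  0.01]
19.20 f=0.30 [0.5402 0.0073 0.182 ] [ 0.07  0.06 -0.02]
t19.20 [0.5402 0.0073 0.182 ] [-90.     0.    90.36] F [-0.3   0.43 -0.87] op 0.0413
rows: -0.0004 -0.0010 -0.0178  -0.000 0.001 -0.000  mm 18
```

```bash
q() { "$@" >/dev/null; }; C="python3 chk.py 0 0 1 0.8"
q python3 -m crank '0 0 -0.005 0 0 0;0 0 -0.01 0 0 0;0 0 -0.015 0 0 0;0 0 -0.0178 0 0 0;0 0 -0.0178 0 0 0'; python3 chk.py -1 0 0 2.5 && q python3 -m crank '0 0.003 0 0 0 0;0 0.006 0 0 0 0;0 0.008 0 0 0 0;0 0.009 0 0 0 0;0 0.009 0 0 0 0' && $C && q python3 -m crank '0 0.0005 0 0 0 0;0 0.0005 0 0 0 0' && $C && q python3 -m crank '0 0.0005 0 0 0 0;0 0.0005 0 0 0 0' && $C && q python3 -m crank '0 0.0005 0 0 0 0;0 0.0005 0 0 0 0' && $C && q python3 -m crank '0 0.0005 0 0 0 0;0 0.0005 0 0 0 0' && $C && q python3 -m crank '0 0.0005 0 0 0 0;0 0.0005 0 0 0 0' && $C && q python3 -m crank '0 0.0005 0 0 0 0;0 0.0005 0 0 0 0' && $C && q python3 -m crank '0 0.0005 0 0 0 0;0 0.0005 0 0 0 0' && $C; python3 go.py 0.558 0.0070 0.1706 90.3
```

```text
19.70 f=0.02 [0.5581 0.0074 0.1819] [-0.02  0.04 -0.01]
20.20 f=-0.38 [0.5577 0.0074 0.1729] [-0.02  0.   -0.04]
20.40 f=-1.25 [0.5578 0.0074 0.1726] [-0.01 -0.02 -0.03]
20.60 f=-0.53 [0.5578 0.0074 0.1721] [-0.01  0.01  0.03]
20.80 f=1.02 [0.5579 0.0074 0.1718] [-0.01  0.01  0.  ]
t20.80 [0.5579 0.0074 0.1718] [-90.02  -0.    90.35] F [-0.32  0.55  1.02] op 0.0418
rows: -0.0004 0.0012 -0.0001  0.000 0.001 0.000  mm 1
```

```bash
C="python3 chk.py 0 0 1 1.5"; q() { "$@" >/dev/null; }
q python3 -m crank '0 0 0 0 0 0'; $C ; q python3 -m crank '0 0 0 0 0 0'; $C && q python3 -m crank '0 0.0004 0 0 0 0;0 0.0004 0 0 0 0' && $C && q python3 -m crank '0 0 0 0 0 0'&& $C
```

```text
20.90 f=1.71 [0.5579 0.0074 0.1718] [-0.06  0.03 -0.02]
21.00 f=1.01 [0.5579 0.0074 0.1717] [ 0.04  0.03 -0.  ]
21.20 f=3.37 [0.5579 0.0074 0.1714] [-0.02  0.12  0.01]
```

```bash
python3 -m crank '0 0 0 0 0 0;0 0 0 0 0 0;0 0 0 0 0 0;0 0 0 0 0 0' -0.1 20; python3 -m crank '0 0 0 0 0 0;0 0 0 0 0 0;0 0 0 0 0 0;0 0 0 0 0 0;0 0 0 0 0 0;0 0 0 0 0 0' -0.6; python3 - <<'E'
from h import *
im=vision.camera('scene'); cv2.imwrite('pics/s8.png',im[:,:,::-1])
E
```

```text
time: 21.6
ee_pos: [0.5577, 0.0075, 0.171]
tcp_rot: [-90.0, -0.0, 90.4]
wrist_force: [0.5, 0.5, -0.7]
opening: 0.0468
time: 22.2
ee_pos: [0.5578, 0.0074, 0.1712]
tcp_rot: [-90.0, -0.0, 90.4]
wrist_force: [0.2, 1.0, 0.3]
opening: 0.0684
```

```bash
python3 -m crank '0 -0.003 0 0 0 0;0 -0.01 0 0 0 0;0 -0.02 0 0 0 0;0 -0.035 0 0 0 0;0 -0.055 0 0 0 0;0 -0.08 0 0 0 0;0 -0.11 0 0 0 0;0 -0.14 0 0 0 0'; python3 -m crank '0 0 0.05 0 0 0;0 0 0.1 0 0 0;0 0 0.15 0 0 0;0 0 0.2 0 0 0;0 0 0.2 0 0 0;0 0 0.2 0 0 0;0 0 0.2 0 0 0;0 0 0.2 0 0 0'; python3 - <<'E'
from h import *
im=vision.camera('scene'); t=vision.camera('top'); cv2.imwrite('pics/s9.png',im[:,:,::-1]); cv2.imwrite('pics/t9.png',t[:,:,::-1])
o=np.hstack([cv2.resize(x[a:a+90,b:b+80,::-1],(400,450),interpolation=cv2.INTER_CUBIC) for x,a,b in((im,130,210),(t,145,225))])
cv2.imwrite('pics/c9.png',o)
E
```

```text
time: 23.05
ee_pos: [0.5576, 0.0074, 0.3132]
tcp_rot: [-90.0, -0.0, 90.4]
wrist_force: [-0.1, 0.3, 0.7]
opening: 0.0683
time: 23.85
ee_pos: [0.3587, 0.0062, 0.3109]
tcp_rot: [-89.9, -0.0, 90.4]
wrist_force: [-0.3, -0.2, 0.6]
opening: 0.0683
```

View pics/c9.png

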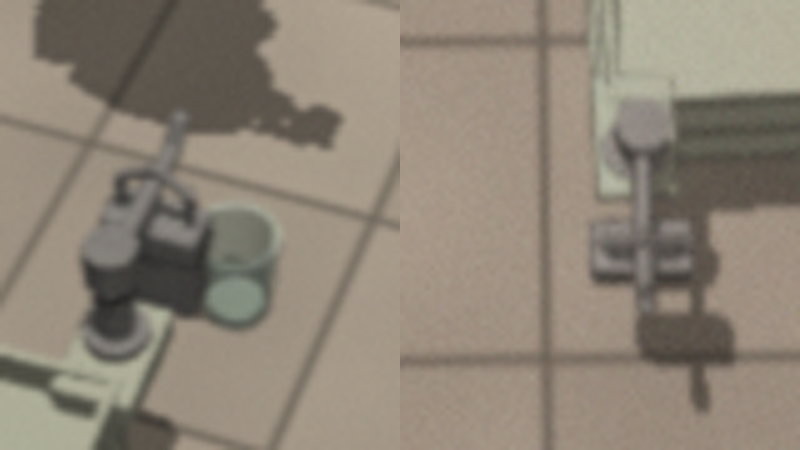

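```bash
for i in 1 2 3; do python3 -m crank '0 0 0 0 0 0;0 0 0 0 0 0;0 0 0 0 0 0;0 0 0 0 0 0;0 0 0 0 0 0;0 0 0 0 0 0;0 0 0 0 0 0;0 0 0 0 0 0' | head -1; done; python3 - <<'E'
from h import *
T=[vision.camera('top').astype(int)]
for _ in range(6): T.append(vision.camera('top').astype(int))
r=(slice(180,210),slice(255,295))
print('motion',[round(np.abs(x[r]-T[0][r]).mean(),2) for x in T[1:]],'bg',round(np.abs(T[1][0:40]-T[0][0:40]).mean(),2))
t0=cv2.imread('pics/top0.png')[:,:,::-1].astype(int)
def cen(im,m): y,x=np.nonzero(m(im[...,0],im[...,1],im[...,2])); return x.mean().round(2),y.mean().round(2),len(x)
g=lambda r,g,b:(g>r+15)&(g>b+10); p=lambda r,g,b:(r>g+35)&(r>b+10)&(b>g-5)
for im in(t0,T[-1]): print('dish',cen(im[225:290,340:420],g),'org',cen(im[90:140,280:380],p))
print('cup diff',np.abs(t0-T[-1])[238:262,264:288].mean().round(2))
E
```

```text
time: 24.75
time: 25.55
time: 26.35
motion [np.float64(2.12), np.float64(2.07), np.float64(2.14), np.float64(2.04), np.float64(2.13), np.float64(2.04)] bg 2.0
dish (np.float64(40.25), np.float64(30.51), 922) org (np.float64(46.75), np.float64(30.54), 28)
dish (np.float64(40.02), np.float64(30.88), 1000) org (np.float64(44.94), np.float64(30.82), 33)
cup diff 4.13
```

```bash
python3 -c "
from workcell import bot; print(bot.job_done(), bot.get_obs()['time'])"
```

```text
the job is handed in; nothing more can be done
the job is handed in; nothing more can be done
```

The swivel hook now faces front and the case hangs from it by its loop. I handed the job in at about 27 s.

- **Hook:** I swung it anticlockwise with the shut fingers. It met its stop at about 180–182°, which is the front direction. I then pressed a little further, to roughly 7–8 N at about 47 mm out. That should be a buffer twist of about 0.02 rad, worked out from the measured force, since the twist can't be read directly. Then I backed off.
- **Case:** I gripped the case across its 42 mm width and passed the loop over the tip without feeling contact. I lowered it onto the seat until it carried about 3 N, then released it and moved the arm clear.

**Last checks:**
- The final pictures show the loop on the arm near the seat, with the hook facing front.
- Seven top-camera frames taken just before handing in showed no motion in the case beyond image noise.
- The dish and organiser were checked by colour, and neither check was exact. The dish moved only about 0.4 px. The organiser matched only about 30 pixels and shifted 1.8 px, so that reading is weak.
- For the cup I only compared before and after pictures. They differed slightly more than noise, which I put down to shadows.
- I did not knowingly go near the cup, dish or organiser.
- Two estimates disagreed slightly: the arm's angle (182.4° by touch, 179.5–180.3° by camera) and the seating height, which came about 1 mm above prediction.

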